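# Lock a battery pack into a load-test cradle with its index plunger

## Task

Lay the battery pack flat on the two steel ways of the load-test cradle, contact end towards the sprung contacts, in the space between them and the parked carriage. Then pull the carriage's plunger knob up out of its parking hole, slide the carriage forward so that it presses the pack on to the sprung contacts, and let the plunger drop fully home in the lock plate's hole, so that the carriage stays locked. The lock plate is set by hand, so find its hole by feel: slide gently, stop as soon as the pin has dropped in, never force the pin or ram the pack, and leave the tools and tin beside the cradle where they are.

Things in the scene. Friction and masses are not known exactly. Their poses are not given: they have to be found in the camera images.
- cradle: Load-test cradle, fixed: aluminium base 282 x 92 x 8 mm, two steel ways, black contact block in front, sliding carriage at the rear. Origin on the table on the centre line; +x ('forward') from carriage to contact block, z up. Way tops at z 18 mm, y +-18 to +-28, x -131 to 114 mm. Cheeks x 66-114 mm, tops z 32, 58 mm apart. Contact block x 114-142, 44 mm high, with posts to z 61.
- bay_floor (a point): Pack's place on the way tops, at cradle (44, 0, 18) mm, cradle axes. A pack with the centre of its underside here, contact end forward, stands between the two cheeks (2 mm clear each side, over its front 22 mm), about 3 mm short of the sprung contacts and about 38 mm ahead of the parked carriage. No walls beside the rest of it.
- carriage (a joint): Carriage's slide along cradle +x (m): 0 parked, 0.064 front stop. Aluminium block 68 wide, top z 39 mm, rubber nose face at cradle x = -38 mm + joint. Sliding takes 2 N, 2 N more with the pin dragging on a plate, 2 to 5 N more pressing the pack on the contacts (from 0.041 on). It stays where left; it runs freely only with the pin out of a hole. The lock hole comes at 0.043 to 0.059.
- carriage_back (a point): Middle of the carriage's flat upright rear face (68 mm wide, z 22 to 39 mm), at z 30.5 mm, cradle x -96 mm when parked; cradle axes. Moves with the carriage. Open ways (z 18 mm) behind it: the carriage can be pushed forward here with closed fingertips.
- plunger (a joint): Lift (m) of the sprung index plunger: 0 home, 0.0055 pin resting on a plate, 0.010 pulled to its stop. Spring 5 N when home, 8.4 N pulled, downward. Home also means dropped in the gap between the two plates: keep it pulled until the carriage is past 0.034. On the lock plate let go, the pin drags till it meets the hole, snaps down 5.5 mm and stops the carriage dead.
- plunger_knob (a point): Centre of the plunger's black knurled knob on the carriage, an upright cylinder 24 mm wide, 19 mm high (point 10 mm above its underside); z 63.5 mm with the plunger home. Below it a 17 mm neck, 14.5 mm high, down to the carriage top; a 23 mm nut is its lowest 5.5 mm. Grip from above, pull straight up. Moves with carriage and plunger; cradle axes.
- parking_hole (a point): Mouth of the parking hole (9.5 mm), on the rear one of two steel plates between the ways, top z 14 mm; cradle x -68 mm. The front one, the lock plate (53 x 34 mm, held by two screws in slots, set by hand), has a like hole; its slots allow 43 to 59 mm ahead of this point, not measured: find it by feel.
- index_pin: The plunger's steel pin, 8 mm in diameter, under the knob; origin at the middle of its flat lower end, z 8.5 mm when home. Loading it with more than 15 N bends it, as when the carriage is pushed on after the pin has dropped in, or while it is still in the parking hole.
- contact_tips: Sprung contact bar in the contact block, 46 mm wide, three brass contacts 14 mm apart in its face; origin at the middle of their tips, cradle x 91, z 27 mm when out; cradle axes. It yields 20 mm towards +x, spring 1 N when out, 0.12 N more per mm. With the pack locked it is pressed in by 1 mm or more. More than 20 N from the pack would damage it.
- battery_pack: Flat black radio battery pack, 88 x 54 x 18 mm, about 0.18 kg, lying label up; origin at the centre of its underside, x along its length towards the end with the metal contacts, z up. Grasp it across its 54 mm width. Between it and the cradle stands a closed yellow case, 64 mm high, and behind both a tall bag (from x = 0.56 m on): carry the pack over the case, not round by the bag.
- pack_contacts (a point): Middle of the pack's contact end face, 44 mm ahead of the pack's centre, 9 mm above its underside.
- hex_keys: Folding hex-key set, 24 x 92 x 19 mm, lying beside the cradle; bystander.
- screw_tin: Round tin, 62 mm in diameter, 23 mm high, beside the cradle; bystander.
- torch: Black pocket torch, 27 x 108 x 27 mm, lying beside the cradle; bystander.
Not all that is in view belongs to the job. What is shaped like the battery_pack but pink is not meant.

How it is judged:
By the outcome, as a careful person would: the job done as asked, in the order asked, and still so for the second after the job is handed in, with the robot touching nothing.
It also fails if it takes over 70 s, if anything falls off the work surface, if the arm or the gripper's body presses on something with over 40 N, if the wrist force passes 120 N, or if a joint passes its speed limit or range.

## Robot

A 7-joint arm with a two-finger parallel gripper is mounted at the origin on a cart in front of the work surface, level with it; the furniture and walls round the work are solid. World frame = base frame: x ahead of the robot, y to its left, z up, the work surface at z = 0. Lengths are in m, angles in rad, forces in N, time in s.
With the tool pointing down it reaches from about 0.425 to 0.925 m from the base axis. Payload 6.8 kg.
Tool frame: the origin (TCP) lies on the centre line of the jaws, within the pads' length; the fingertips stand 19 mm ahead of it and the grasp point (between the pads) is the TCP; z points along the fingers, y is the line along which they close (so a half turn about z gives the same grasp; the last joint's range is limited). The gripper opens to 85 mm and grips with 20 to 120 N. Pads are 22 mm wide; open, the fingers measure 114 mm over their backs; the gripper's body (76 mm by 85 mm) begins 54 mm behind the grasp point. The pads swing forward as they close: fully open they stand 13 mm farther back than shut.
Start: joints at [1.125, 0.477, 0.022, 1.555, -0.011, 1.109, -0.083], TCP at [0.224, -0.637, 0.25] pointing down, gripper open.
Joint ranges: [-2.96, 2.96], [-0.34, 2.1], [-1.41, 1.46], [0.24, 2.44], [-1.37, 4.51], [0.17, 1.92], [-2.96, 2.96]. Speed limits (rad/s): [2.39, 2.39, 3.14, 3.14, 3.14, 3.14, 3.14].

## Interface

Orientations are given as a rotation vector (axis times angle).
In Python, from bench import r gives the robot as it stands. The module is installed in compiled form; this text tells all that it offers.
- The arm moves only by the tool arm_command, never from a script. Its argument "rows" is a list of rows, each an object of numbers: "fingers": the opening, from -1 (shut) to 1 (fully open); "x", "y", "z": the shift along the tool's x, y, z in m; "ax", "ay", "az": the turn, a rotation vector about the tool's x, y, z in degrees. In form: [{"fingers": .., "x": .., "y": .., "z": .., "ax": .., "ay": .., "az": ..}, ...]. A call has 1 to 10 rows; each row shifts and turns the commanded pose from where the row before left it, along the tool's axes as they then stand; what a row does not reach is not made up. A row lasts 1/12 s, in which the tool goes at most 41.7 mm and 7.16 degrees, less where a joint would pass 70% of its speed; a pose out of reach is approached as far as the arm can. A call is refused whole if a number of a shift passes 0.0417 or a number of a turn 7.16, either way. A call with a gripper value outside its range is refused whole. The fingers move at their own pace and stop on an object; "grip_force" is the grip in N (left out, the last holds). Time passes only in rows, so rows that do not move let the fingers close. It gives the time, the measured TCP pose, the force, the opening and the grip force at its end, in the units of the state.
- r.get_obs(): the state, without advancing time (a new reading comes with each control period).
- r.grab_frame(name): name is "scene" or "top" or "wrist"; returns a dict with "frame" (480x640x3 uint8, red, green, blue), "depth" (480x640 float32, m along the optical axis (not along the pixel's ray), 0 where there is no reading), "K" (3x3 intrinsics, pixels), "world_from_camera" (4x4, takes a point from camera to world coordinates). Camera axes: x right, y down, z forward; pixel columns grow to the right and rows downward; lengths in m; the calibration is good to about 2 mm. A picture is of the moment at which its call begins.
- r.hand_in(): hands the job in; it is judged then, once.
The state is a dict: "clock": time; "joints": joint angles; "qvel": joint speeds; "tau": joint torques, N m; "tcp_pos": TCP position; "orientation": TCP orientation; "contact_force": force on the tool from outside, world axes, zero at the start; "moment": the same for the moment, N m; "grip_width": finger opening in m; "gripper_force": force on a finger pad.
Only numpy, scipy, OpenCV 4.12 (cv2) and the standard library are available. Lean on these libraries where they do the work, as an engineer would, in place of code of your own. Each camera call takes 0.05 s, during which the arm holds its last target. There are 200 camera calls.

## Working session

There is one attempt and no reset: what is moved stays moved. The work goes in short steps, Python scripts to look and compute and a tool call to move; the robot and the scene stay as the last step left them, time stands still between calls to the robot, and variables do not carry over. Pictures are saved under pics/ and viewed, at most 10 in all, crops included, and the job is handed in when it is done.

Besides the shell and the picture viewer there is one more tool, called by a JSON object that holds its "name" and its "arguments", one argument or row to a line. arm_command: Moves the arm, as the interface text tells. Its arguments: {"type":"object","properties":{"rows":{"type":"array"},"grip_force":{"type":"number"}},"required":["rows"]}

```bash
mkdir -p pics; cat > h.py <<'E'
from bench import r
import numpy as np, cv2
def grab(name,save=None):
    f=r.grab_frame(name)
    if save: cv2.imwrite('pics/'+save+'.png',f['frame'][:,:,::-1]); np.savez('pics/'+save+'.npz',**f)
    return f
def load(s): return dict(np.load('pics/'+s+'.npz'))
def pt(f,u,v,z=None,w=1):
    K=f['K'];T=f['world_from_camera']
    d=np.array([(u-K[0,2])/K[0,0],(v-K[1,2])/K[1,1],1.])
    if z is None:
        p=f['depth'][int(v)-w:int(v)+w+1,int(u)-w:int(u)+w+1];dd=np.median(p[p>0]) if (p>0).any() else 0
    else:
        R=T[:3,:3]@d; dd=(z-T[2,3])/R[2]
    return (T@np.r_[d*dd,1])[:3]
E
python3 - <<'E'
from h import *
np.set_printoptions(precision=4,suppress=True)
for n in('top','scene'):
    f=grab(n,n+'1'); print(f['world_from_camera'],f['K'][0])
print(r.get_obs())
E
```

```text
[[ 0.0242 -0.9944  0.1033  0.4354]
 [-0.9997 -0.0243  0.0006 -0.0465]
 [ 0.0019 -0.1032 -0.9947  1.2213]
 [ 0.      0.      0.      1.    ]] [446.6478   0.     329.5226]
[[-0.7008 -0.2838  0.6544 -0.2261]
 [-0.7131  0.2568 -0.6523  0.7243]
 [ 0.0171 -0.9239 -0.3824  0.5337]
 [ 0.      0.      0.      1.    ]] [448.5345   0.     312.4884]
{'clock': 0.1, 'joints': array([ 1.1249,  0.4777,  0.0223,  1.5563, -0.0115,  1.1094, -0.0831]), 'qvel': array([-0.0004, -0.0025,  0.001 , -0.0017,  0.0008, -0.0007, -0.0012]), 'tau': array([  0.0043, -59.7757,   1.6137, -28.195 ,   0.0129,   0.0051,
        -0.    ]), 'tcp_pos': array([ 0.2236, -0.6364,  0.2494]), 'orientation': array([-3.0952, -0.5279,  0.0006]), 'contact_force': array([0.252 , 0.5837, 0.626 ]), 'moment': array([-0.014 ,  0.0146, -0.0144]), 'gripper_force': 0.0, 'grip_width': 0.0852875513629967}
```

View pics/top1.png

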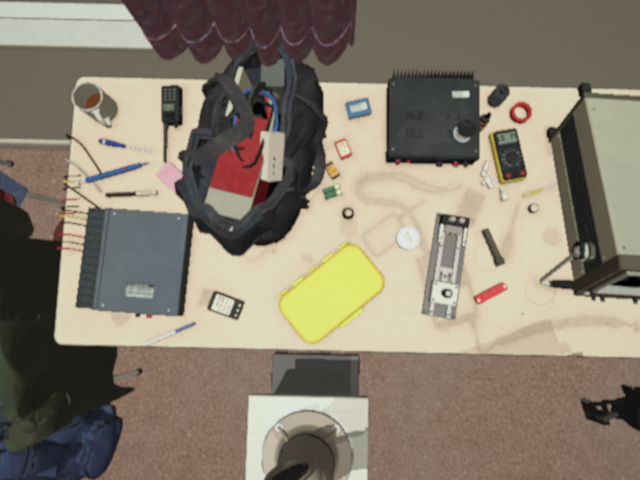

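View pics/scene1.png

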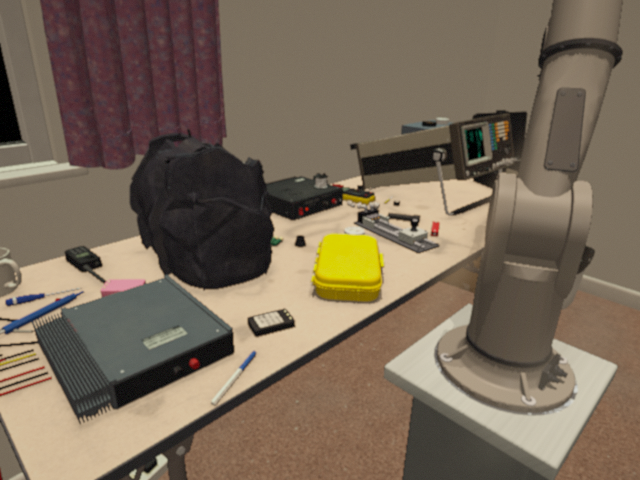

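The top view shows the pack at about (227,305), the cradle at about (447,265) with its knob at the near end and the contact block at the far end, and the yellow case between them at (332,293). I'll enlarge the pack and cradle.

```bash
python3 - <<'E'
from h import *
np.set_printoptions(precision=4,suppress=True)
im=cv2.imread('pics/top1.png')
a=cv2.resize(im[280:330,197:257],None,fx=6.5,fy=6.5,interpolation=cv2.INTER_CUBIC)
b=cv2.resize(im[205:325,415:515],None,fx=4,fy=4,interpolation=cv2.INTER_CUBIC)
c=np.zeros((480,800,3),np.uint8); c[:a.shape[0],:390]=a; c[:480,400:800]=b
cv2.imwrite('pics/crop1.png',c)
f=load('top1')
for u,v in[(227,305),(332,293),(446,293),(447,265),(452,220),(443,310),(300,330)]: print(u,v,pt(f,u,v))
E
```

```text
227 305 [0.3874 0.2236 0.0188]
332 293 [ 0.4263 -0.0552  0.0637]
446 293 [ 0.4334 -0.3465  0.073 ]
447 265 [ 0.5089 -0.3658  0.0102]
452 220 [ 0.6251 -0.3669  0.0574]
443 310 [ 0.3876 -0.3554  0.0076]
300 330 [0.3303 0.0243 0.0618]
```

View pics/crop1.png

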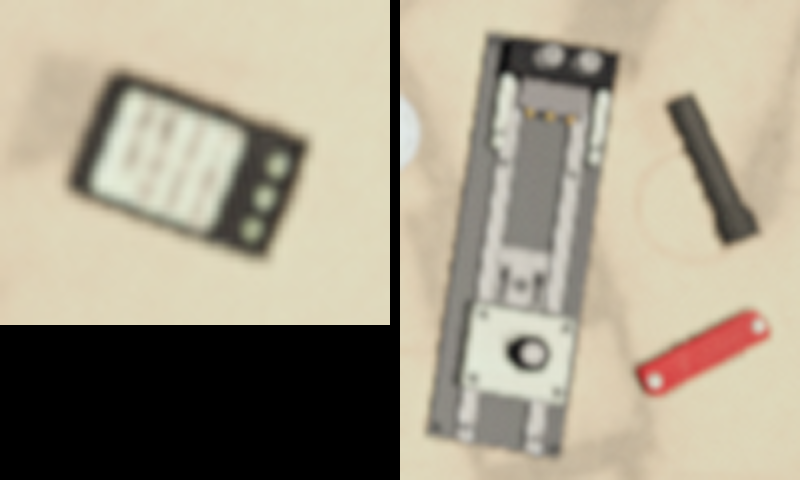

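The crop shows the pack's corners (crop pixels) at (120,70), (305,145), (268,258) and (72,188), with the three metal contacts at the right end. The cradle's base corners are at (430,432) and (557,455), with the knob at (530,352), and the lock hole shows near (522,284).

```bash
cat >> h.py <<'E'
E
python3 - <<'E'
from h import *
np.set_printoptions(precision=4,suppress=True)
f=load('top1')
P=np.array([pt(f,197+(u+.5)/6.5-.5,280+(v+.5)/6.5-.5,.018) for u,v in[(120,70),(305,145),(268,258),(72,188)]])
print(P,np.linalg.norm(np.diff(P,axis=0,append=P[:1]),axis=1)); print('c',P.mean(0)); d=P[1]+P[2]-P[0]-P[3]; print('yaw',np.degrees(np.arctan2(d[1],d[0])))
g=lambda u,v,z: pt(f,415+(u-400+.5)/4-.5,205+(v+.5)/4-.5,z)
q={n:g(*a) for n,a in dict(TL=(487,35,.008),BL=(430,432,.008),BR=(557,455,.008),knob=(530,352,.073),lock=(522,284,.014),c1=(474,305,.039),c2=(577,318,.039),c3=(566,403,.039),c4=(464,393,.039),tip1=(530,113,.027),tip3=(572,119,.027)).items()}
for k,v in q.items(): print(k,v)
fw=q['TL']-q['BL']; print(np.linalg.norm(fw[:2]),np.linalg.norm(q['BL']-q['BR']),np.degrees(np.arctan2(fw[1],fw[0])))
E
```

```text
[[0.4254 0.2577 0.018 ]
 [0.3966 0.1802 0.018 ]
 [0.3504 0.1933 0.018 ]
 [0.3768 0.2749 0.018 ]] [0.0827 0.048  0.0858 0.0515]
c [0.3873 0.2265 0.018 ]
yaw -109.12313904764008
TL [ 0.6505 -0.3376  0.008 ]
BL [ 0.3793 -0.2992  0.008 ]
BR [ 0.3661 -0.3845  0.008 ]
knob [ 0.4345 -0.3494  0.073 ]
lock [ 0.4799 -0.3597  0.014 ]
c1 [ 0.4644 -0.3215  0.039 ]
c2 [ 0.4575 -0.3894  0.039 ]
c3 [ 0.4017 -0.3819  0.039 ]
c4 [ 0.4066 -0.315   0.039 ]
tip1 [ 0.5946 -0.362   0.027 ]
tip3 [ 0.5912 -0.3903  0.027 ]
0.2738803411376267 0.08633413765114206 -8.069430764454541
```

```bash
cat >> h.py <<'E'
from scipy.spatial.transform import Rotation as Ro
def yaw(o=None):
    R=Ro.from_rotvec(r.get_obs()['orientation'] if o is None else o).as_matrix(); return np.degrees(np.arctan2(R[1,0],R[0,0]))
def plan(wps,yaws,step=.04,p=None,R=None):
    """tool-frame rows through world waypoints (tool down), starting at present pose"""
    o=r.get_obs(); p=o['tcp_pos'].copy() if p is None else p
    R=Ro.from_rotvec(o['orientation']) if R is None else R
    out=[]
    for w,y in zip(wps,yaws):
        w=np.array(w); tgt=Ro.from_euler('z',y,degrees=True)*Ro.from_rotvec([np.pi,0,0])
        n=int(max(1,np.ceil(np.linalg.norm(w-p)/step),np.ceil(np.degrees((R.inv()*tgt).magnitude())/6.8)))
        for i in range(n):
            d=np.round(R.inv().apply((w-p)/(n-i)),4); a=np.round((R.inv()*tgt).as_rotvec(degrees=True)/(n-i),1)
            out.append(np.r_[d,a]); p=p+R.apply(d); R=R*Ro.from_rotvec(a,degrees=True)
    for i,q in enumerate(out): print(i,' '.join('%s=%g'%(k,v) for k,v in zip(('x','y','z','ax','ay','az'),q) if abs(v)>1e-9))
E
python3 - <<'E'
from h import *
A=np.radians(np.linspace(-70.6,30.3,8)[1:]); rr=np.linspace(.675,.47,8)[1:]
Y=np.linspace(19.4,71,8)[1:]
plan([(a*np.cos(t),a*np.sin(t),.25) for a,t in zip(rr,A)],Y,step=.041)
E
```

```text
0 x=0.0322 y=-0.0098 z=-0.0001 az=-1.5
1 x=0.0325 y=-0.009 z=-0.0001 az=-1.5
2 x=0.0327 y=-0.0082 z=-0.0001 az=-1.5
3 x=0.0329 y=-0.0073 z=-0.0001 az=-1.5
4 x=0.0332 y=-0.0064 z=-0.0001 ax=-0.1 az=-1.4
5 x=0.0366 y=-0.0168 az=-1.8
6 x=0.0371 y=-0.0156 az=-1.9
7 x=0.0375 y=-0.0144 az=-1.8
8 x=0.038 y=-0.0132 az=-1.9
9 x=0.0325 y=-0.0205 az=-1.8
10 x=0.0332 y=-0.0194 az=-1.9
11 x=0.0338 y=-0.0183 az=-1.8
12 x=0.0344 y=-0.0173 az=-1.9
13 x=0.0282 y=-0.0234 az=-1.8
14 x=0.0289 y=-0.0225 az=-1.8
15 x=0.0296 y=-0.0216 az=-1.9
16 x=0.0302 y=-0.0207 az=-1.8
17 x=0.0236 y=-0.0257 az=-1.8
18 x=0.0244 y=-0.0249 az=-1.9
19 x=0.0251 y=-0.0241 az=-1.8
20 x=0.0259 y=-0.0232 az=-1.9
21 x=0.0189 y=-0.0271 az=-1.8
22 x=0.0198 y=-0.0265 az=-1.9
23 x=0.0206 y=-0.0258 az=-1.8
24 x=0.0214 y=-0.0252 az=-1.9
25 x=0.0143 y=-0.0278 az=-1.8
26 x=0.0151 y=-0.0274 az=-1.8
27 x=0.016 y=-0.0269 az=-1.9
28 x=0.0168 y=-0.0263 az=-1.8
```

{"name": "arm_command", "arguments": {
  "rows": [
    {"fingers": 1, "x": 0.032, "y": -0.01, "az": -1.5},
    {"fingers": 1, "x": 0.033, "y": -0.009, "az": -1.5},
    {"fingers": 1, "x": 0.033, "y": -0.008, "az": -1.5},
    {"fingers": 1, "x": 0.033, "y": -0.007, "az": -1.5},
    {"fingers": 1, "x": 0.033, "y": -0.006, "az": -1.5},
    {"fingers": 1, "x": 0.037, "y": -0.017, "az": -1.8},
    {"fingers": 1, "x": 0.037, "y": -0.016, "az": -1.9},
    {"fingers": 1, "x": 0.037, "y": -0.014, "az": -1.8},
    {"fingers": 1, "x": 0.038, "y": -0.013, "az": -1.9},
    {"fingers": 1, "x": 0.032, "y": -0.02, "az": -1.8}
  ]
}}

```text
validation failed for argument at $.ro...
```

{"name": "arm_command", "arguments": {
  "rows": [
    {"fingers": 1, "x": 0.033, "y": -0.019, "az": -1.9},
    {"fingers": 1, "x": 0.034, "y": -0.018, "az": -1.8},
    {"fingers": 1, "x": 0.034, "y": -0.017, "az": -1.9},
    {"fingers": 1, "x": 0.028, "y": -0.023, "az": -1.8},
    {"fingers": 1, "x": 0.029, "y": -0.022, "az": -1.8},
    {"fingers": 1, "x": 0.03, "y": -0.022, "az": -1.9},
    {"fingers": 1, "x": 0.03, "y": -0.021, "az": -1.8},
    {"fingers": 1, "x": 0.024, "y": -0.026, "az": -1.8},
    {"fingers": 1, "x": 0.024, "y": -0.025, "az": -1.9},
    {"fingers": 1, "x": 0.025, "y": -0.024, "az": -1.8}
  ]
}}

```text
validation failed for argument at $.ro...
```

{"name": "arm_command", "arguments": {
  "rows": [
    {"fingers": 1, "x": 0.026, "y": -0.023, "az": -1.9},
    {"fingers": 1, "x": 0.019, "y": -0.027, "az": -1.8},
    {"fingers": 1, "x": 0.02, "y": -0.026, "az": -1.9},
    {"fingers": 1, "x": 0.021, "y": -0.026, "az": -1.8},
    {"fingers": 1, "x": 0.021, "y": -0.025, "az": -1.9},
    {"fingers": 1, "x": 0.014, "y": -0.028, "az": -1.8},
    {"fingers": 1, "x": 0.015, "y": -0.027, "az": -1.8},
    {"fingers": 1, "x": 0.016, "y": -0.027, "az": -1.9},
    {"fingers": 1, "x": 0.017, "y": -0.026, "az": -1.8},
    {"fingers": 1}
  ]
}}

```text
validation failed for argument at $.ro...
```

```bash
python3 - <<'E'
from h import *
np.set_printoptions(precision=4,suppress=True)
o=r.get_obs(); print(o['clock'],o['tcp_pos'],yaw(),o['joints'],o['qvel'])
f=grab('wrist','w1'); print(f['world_from_camera'])
E
```

```text
0.1 [ 0.2236 -0.6364  0.2494] 19.35742603663253 [ 1.1249  0.4777  0.0223  1.5563 -0.0115  1.1094 -0.0831] [-0.0004 -0.0025  0.001  -0.0017  0.0008 -0.0007 -0.0012]
[[ 0.331  -0.9117 -0.2435  0.284 ]
 [-0.9436 -0.32   -0.0845 -0.6148]
 [-0.0009  0.2578 -0.9662  0.3721]
 [ 0.      0.      0.      1.    ]]
```

View pics/w1.png

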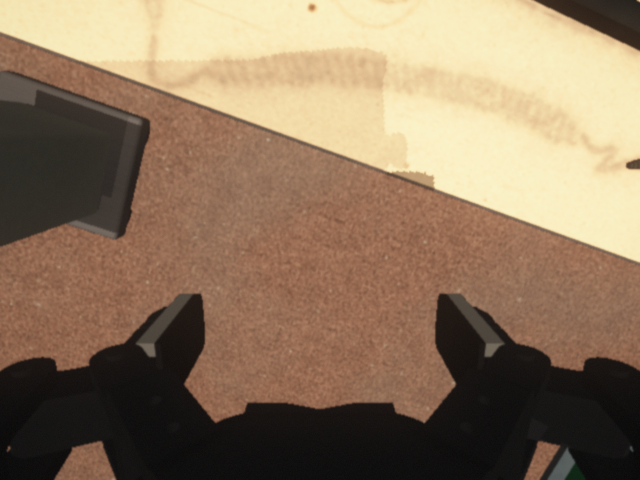

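The moves were refused, so the arm is still at its start; the view shows only the open fingers over the table edge. I'll send every key in each row.

{"name": "arm_command", "arguments": {
  "rows": [
    {"fingers": 1, "x": 0.032, "y": -0.01, "z": 0, "ax": 0, "ay": 0, "az": -1.5},
    {"fingers": 1, "x": 0.033, "y": -0.009, "z": 0, "ax": 0, "ay": 0, "az": -1.5},
    {"fingers": 1, "x": 0.033, "y": -0.008, "z": 0, "ax": 0, "ay": 0, "az": -1.5},
    {"fingers": 1, "x": 0.033, "y": -0.007, "z": 0, "ax": 0, "ay": 0, "az": -1.5},
    {"fingers": 1, "x": 0.033, "y": -0.006, "z": 0, "ax": 0, "ay": 0, "az": -1.5},
    {"fingers": 1, "x": 0.037, "y": -0.017, "z": 0, "ax": 0, "ay": 0, "az": -1.8},
    {"fingers": 1, "x": 0.037, "y": -0.016, "z": 0, "ax": 0, "ay": 0, "az": -1.9},
    {"fingers": 1, "x": 0.037, "y": -0.014, "z": 0, "ax": 0, "ay": 0, "az": -1.8},
    {"fingers": 1, "x": 0.038, "y": -0.013, "z": 0, "ax": 0, "ay": 0, "az": -1.9},
    {"fingers": 1, "x": 0.032, "y": -0.02, "z": 0, "ax": 0, "ay": 0, "az": -1.8}
  ],
  "grip_force": 30
}}

```text
clock: 0.98
tcp_pos: [0.4777, -0.3751, 0.2501]
orientation: [2.986, 0.976, 0.002]
contact_force: [1.0, 0.1, -0.3]
grip_width: 0.0855
gripper_force: 0.0
```

```bash
python3 - <<'E'
from h import *
grab('wrist','w2')
E
```

```text
(no output)
```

View pics/w2.png

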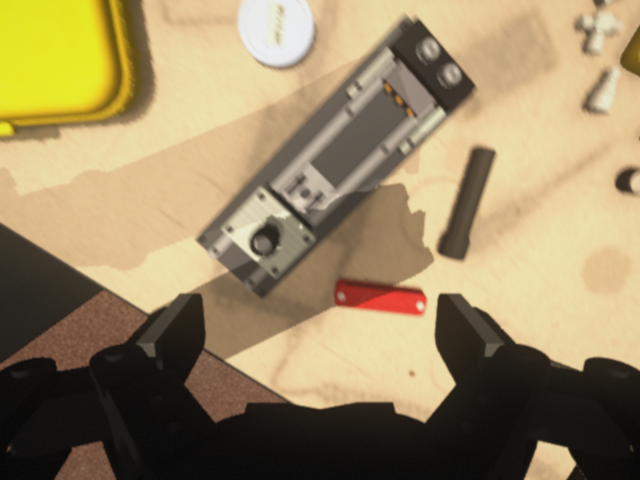

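{"name": "arm_command", "arguments": {
  "rows": [
    {"fingers": 1, "x": 0.033, "y": -0.019, "z": 0, "ax": 0, "ay": 0, "az": -1.9},
    {"fingers": 1, "x": 0.034, "y": -0.018, "z": 0, "ax": 0, "ay": 0, "az": -1.8},
    {"fingers": 1, "x": 0.034, "y": -0.017, "z": 0, "ax": 0, "ay": 0, "az": -1.9},
    {"fingers": 1, "x": 0.028, "y": -0.023, "z": 0, "ax": 0, "ay": 0, "az": -1.8},
    {"fingers": 1, "x": 0.029, "y": -0.022, "z": 0, "ax": 0, "ay": 0, "az": -1.8},
    {"fingers": 1, "x": 0.03, "y": -0.022, "z": 0, "ax": 0, "ay": 0, "az": -1.9},
    {"fingers": 1, "x": 0.03, "y": -0.021, "z": 0, "ax": 0, "ay": 0, "az": -1.8},
    {"fingers": 1, "x": 0.024, "y": -0.026, "z": 0, "ax": 0, "ay": 0, "az": -1.8},
    {"fingers": 1, "x": 0.024, "y": -0.025, "z": 0, "ax": 0, "ay": 0, "az": -1.9},
    {"fingers": 1, "x": 0.025, "y": -0.024, "z": 0, "ax": 0, "ay": 0, "az": -1.8}
  ]
}}

```text
clock: 1.87
tcp_pos: [0.5315, -0.0221, 0.2501]
orientation: [-2.792, -1.439, 0.001]
contact_force: [0.9, 0.4, 0.5]
grip_width: 0.0854
gripper_force: 0.0
```

{"name": "arm_command", "arguments": {
  "rows": [
    {"fingers": 1, "x": 0.026, "y": -0.023, "z": 0, "ax": 0, "ay": 0, "az": -1.9},
    {"fingers": 1, "x": 0.019, "y": -0.027, "z": 0, "ax": 0, "ay": 0, "az": -1.8},
    {"fingers": 1, "x": 0.02, "y": -0.026, "z": 0, "ax": 0, "ay": 0, "az": -1.9},
    {"fingers": 1, "x": 0.021, "y": -0.026, "z": 0, "ax": 0, "ay": 0, "az": -1.8},
    {"fingers": 1, "x": 0.021, "y": -0.025, "z": 0, "ax": 0, "ay": 0, "az": -1.9},
    {"fingers": 1, "x": 0.014, "y": -0.028, "z": 0, "ax": 0, "ay": 0, "az": -1.8},
    {"fingers": 1, "x": 0.015, "y": -0.027, "z": 0, "ax": 0, "ay": 0, "az": -1.8},
    {"fingers": 1, "x": 0.016, "y": -0.027, "z": 0, "ax": 0, "ay": 0, "az": -1.9},
    {"fingers": 1, "x": 0.017, "y": -0.026, "z": 0, "ax": 0, "ay": 0, "az": -1.8},
    {"fingers": 1, "x": 0, "y": 0, "z": 0, "ax": 0, "ay": 0, "az": 0}
  ]
}}

```text
clock: 2.7
tcp_pos: [0.4027, 0.239, 0.2507]
orientation: [-2.546, -1.837, -0.001]
contact_force: [-0.7, -0.1, 0.2]
grip_width: 0.0855
gripper_force: 0.0
```

This wrist view shows the whole cradle, from the contact block at (440,60) to the knob at (265,240). The lock hole is near (305,193). Next I'll view the pack from here together with an enlarged cradle crop.

```bash
python3 - <<'E'
from h import *
np.set_printoptions(precision=4,suppress=True)
f=grab('wrist','w3')
a=cv2.imread('pics/w3.png'); b=cv2.imread('pics/w2.png')
c=np.zeros((600,800,3),np.uint8)
c[:240,:320]=cv2.resize(a,(320,240),interpolation=cv2.INTER_AREA)
c[:600,320:800]=cv2.resize(b[5:305,235:475],None,fx=2,fy=2,interpolation=cv2.INTER_CUBIC)
cv2.imwrite('pics/crop2.png',c); print(yaw())
E
```

```text
71.40407473862027
```

View pics/crop2.png

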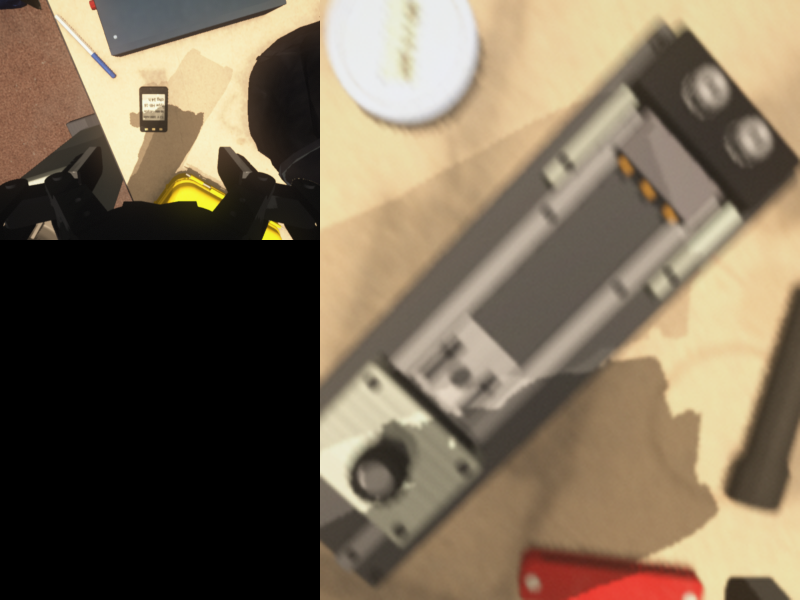

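The pack lies upright in the wrist view at about (308,218) in full-size pixels, with its contacts toward the gripper. In the cradle crop the knob top is at (376,478), the lock hole at (461,377), and the three contacts at (627,163), (649,190) and (671,215).

```bash
python3 - <<'E'
from h import *
np.set_printoptions(precision=4,suppress=True)
f=load('w3'); g=cv2.cvtColor(f['frame'],cv2.COLOR_RGB2GRAY)
# pack: depth-based height mask
K=f['K'];T=f['world_from_camera'];v,u=np.mgrid[150:290,240:380]
d=f['depth'][150:290,240:380]; X=np.stack([(u-K[0,2])/K[0,0]*d,(v-K[1,2])/K[1,1]*d,d],-1)@T[:3,:3].T+T[:3,3]
m=((X[...,2]>.012)&(X[...,2]<.03)&(d>0)).astype(np.uint8)
n,l,s,c=cv2.connectedComponentsWithStats(m); k=1+s[1:,4].argmax()
P=X[l==k]; print('top z',np.median(P[:,2]),len(P))
rc=cv2.minAreaRect(P[:,:2].astype(np.float32)*1000); print(rc,P.mean(0))
f=load('w2'); q=lambda a,b,z: pt(f,235+(a-320+.5)/2-.5,5+(b+.5)/2-.5,z)
kn=q(376,478,.073); lk=q(461,377,.014); t=[q(627,163,.027),q(649,190,.027),q(671,215,.027)]
print('knob',kn,pt(f,263,243),'lock',lk,'tips',*t)
e=(t[1]-kn)[:2]; L=np.linalg.norm(e); h=e/L; print('L',L,'yaw',np.degrees(np.arctan2(h[1],h[0])),'tipyaw',np.degrees(np.arctan2(*(t[0]-t[2])[[1,0]]))-90,np.linalg.norm(t[0]-t[2]))
o=(kn[:2]+68e-3*h+t[1][:2]-91e-3*h)/2; print('origin',o,'bay',o+.044*h,'lock',(lk[:2]-kn[:2])@h,np.cross(h,lk[:2]-kn[:2]))
E
```

```text
top z 0.017244707788191288 5114
((384.853515625, 229.16590881347656), (87.92243194580078, 54.07743453979492), 71.39592742919922) [0.3855 0.2308 0.0172]
knob [ 0.4326 -0.3505  0.073 ] [ 0.4328 -0.3504  0.0717] lock [ 0.4779 -0.3578  0.014 ] tips [ 0.5947 -0.3607  0.027 ] [ 0.5918 -0.375   0.027 ] [ 0.5895 -0.389   0.027 ]
L 0.16110411481375464 yaw -8.754068895797097 tipyaw -10.326654750096623 0.02878100194276281
origin [ 0.5008 -0.361 ] bay [ 0.5443 -0.3677] lock 0.045909450753271686 -0.00036553952904583645<stdin>:15: DeprecationWarning: Arrays of 2-dimensional vectors are deprecated. Use arrays of 3-dimensional vectors instead. (deprecated in NumPy 2.0)
```

```bash
python3 - <<'E'
from h import *
plan([(.385,.2292,.10),(.385,.2292,.02)],[71.4,71.4])
E
```

```text
0 x=-0.0033 y=-0.0041 z=0.0376
1 x=-0.0033 y=-0.004 z=0.0376
2 x=-0.0033 y=-0.0041 z=0.0377
3 x=-0.0033 y=-0.004 z=0.0376
4 z=0.0267
5 z=0.0267
6 x=-0.0001 z=0.0266
```

{"name": "arm_command", "arguments": {
  "rows": [
    {"fingers": 1, "x": -0.0033, "y": -0.004, "z": 0.0377, "ax": 0, "ay": 0, "az": 0},
    {"fingers": 1, "x": -0.0033, "y": -0.004, "z": 0.0377, "ax": 0, "ay": 0, "az": 0},
    {"fingers": 1, "x": -0.0033, "y": -0.004, "z": 0.0377, "ax": 0, "ay": 0, "az": 0},
    {"fingers": 1, "x": -0.0033, "y": -0.0042, "z": 0.0377, "ax": 0, "ay": 0, "az": 0},
    {"fingers": 1, "x": 0, "y": 0, "z": 0.03, "ax": 0, "ay": 0, "az": 0},
    {"fingers": 1, "x": 0, "y": 0, "z": 0.025, "ax": 0, "ay": 0, "az": 0},
    {"fingers": 1, "x": 0, "y": 0, "z": 0.015, "ax": 0, "ay": 0, "az": 0},
    {"fingers": 1, "x": 0, "y": 0, "z": 0.01, "ax": 0, "ay": 0, "az": 0},
    {"fingers": 1, "x": 0, "y": 0, "z": 0, "ax": 0, "ay": 0, "az": 0}
  ]
}}

```text
clock: 3.5
tcp_pos: [0.3865, 0.2254, 0.0178]
orientation: [2.558, 1.824, -0.005]
contact_force: [0.3, 0.7, 0.6]
grip_width: 0.0854
gripper_force: 0.0
```

{"name": "arm_command", "arguments": {
  "rows": [
    {"fingers": -1, "x": 0, "y": 0, "z": 0, "ax": 0, "ay": 0, "az": 0},
    {"fingers": -1, "x": 0, "y": 0, "z": 0, "ax": 0, "ay": 0, "az": 0},
    {"fingers": -1, "x": 0, "y": 0, "z": 0, "ax": 0, "ay": 0, "az": 0},
    {"fingers": -1, "x": 0, "y": 0, "z": 0, "ax": 0, "ay": 0, "az": 0},
    {"fingers": -1, "x": 0, "y": 0, "z": 0, "ax": 0, "ay": 0, "az": 0},
    {"fingers": -1, "x": 0, "y": 0, "z": 0, "ax": 0, "ay": 0, "az": 0},
    {"fingers": -1, "x": 0, "y": 0, "z": 0, "ax": 0, "ay": 0, "az": 0},
    {"fingers": -1, "x": 0, "y": 0, "z": 0, "ax": 0, "ay": 0, "az": 0}
  ],
  "grip_force": 30
}}

```text
clock: 4.17
tcp_pos: [0.3877, 0.2271, 0.0207]
orientation: [2.557, 1.825, 0.003]
contact_force: [-0.8, -0.2, 6.8]
grip_width: 0.0529
gripper_force: 32.1
```

```bash
python3 - <<'E'
from h import *
plan([(.388,.227,.09),(.395,.21,.16),(.46,.05,.16),(.48,-.15,.16),(.5443,-.3677,.12)],[71.4,71.4,100,140,171.4])
E
```

```text
0 y=0.0002 z=-0.0346 az=-0.2
1 x=0.0001 y=0.0002 z=-0.0347 ax=0.1 ay=-0.1 az=-0.2
2 x=-0.007 y=0.006 z=-0.035
3 x=-0.0069 y=0.0061 z=-0.035
4 x=-0.0262 y=0.0225 az=-5.7
5 x=-0.0283 y=0.0198 az=-5.7
6 x=-0.0301 y=0.0169 az=-5.7
7 x=-0.0317 y=0.0138 az=-5.7
8 x=-0.0329 y=0.0106 az=-5.8
9 x=-0.0334 y=-0.0025 az=-6.7
10 x=-0.0329 y=-0.0064 az=-6.7
11 x=-0.0319 y=-0.0102 az=-6.6
12 x=-0.0305 y=-0.0138 az=-6.7
13 x=-0.0287 y=-0.0173 az=-6.6
14 x=-0.0265 y=-0.0204 z=0.0001 az=-6.7
15 x=-0.0315 y=-0.0209 z=0.0067 az=-5.2
16 x=-0.0295 y=-0.0237 z=0.0067 az=-5.2
17 x=-0.0272 y=-0.0263 z=0.0067 az=-5.2
18 x=-0.0247 y=-0.0286 z=0.0066 az=-5.3
19 x=-0.022 y=-0.0308 z=0.0067 az=-5.2
20 x=-0.0191 y=-0.0327 z=0.0066 az=-5.3
```

{"name": "arm_command", "arguments": {
  "rows": [
    {"fingers": -1, "x": 0, "y": 0, "z": -0.02, "ax": 0, "ay": 0, "az": -0.2},
    {"fingers": -1, "x": 0, "y": 0, "z": -0.035, "ax": 0, "ay": 0, "az": -0.2},
    {"fingers": -1, "x": 0, "y": 0, "z": -0.035, "ax": 0, "ay": 0, "az": 0},
    {"fingers": -1, "x": -0.007, "y": 0.006, "z": -0.035, "ax": 0, "ay": 0, "az": 0},
    {"fingers": -1, "x": -0.007, "y": 0.006, "z": -0.015, "ax": 0, "ay": 0, "az": 0},
    {"fingers": -1, "x": -0.0262, "y": 0.0225, "z": 0, "ax": 0, "ay": 0, "az": -5.7},
    {"fingers": -1, "x": -0.0283, "y": 0.0198, "z": 0, "ax": 0, "ay": 0, "az": -5.7},
    {"fingers": -1, "x": -0.03, "y": 0.017, "z": 0, "ax": 0, "ay": 0, "az": -5.7},
    {"fingers": -1, "x": -0.0317, "y": 0.0138, "z": 0, "ax": 0, "ay": 0, "az": -5.7},
    {"fingers": -1, "x": -0.033, "y": 0.0106, "z": 0, "ax": 0, "ay": 0, "az": -5.8}
  ],
  "grip_force": 40
}}

```text
clock: 5.0
tcp_pos: [0.4592, 0.0477, 0.1601]
orientation: [2.012, 2.412, 0.0]
contact_force: [0.6, 0.6, -0.9]
grip_width: 0.0529
gripper_force: 46.4
```

{"name": "arm_command", "arguments": {
  "rows": [
    {"fingers": -1, "x": -0.0334, "y": -0.0025, "z": 0, "ax": 0, "ay": 0, "az": -6.7},
    {"fingers": -1, "x": -0.033, "y": -0.0064, "z": 0, "ax": 0, "ay": 0, "az": -6.7},
    {"fingers": -1, "x": -0.032, "y": -0.0102, "z": 0, "ax": 0, "ay": 0, "az": -6.6},
    {"fingers": -1, "x": -0.0305, "y": -0.0138, "z": 0, "ax": 0, "ay": 0, "az": -6.7},
    {"fingers": -1, "x": -0.0287, "y": -0.0173, "z": 0, "ax": 0, "ay": 0, "az": -6.6},
    {"fingers": -1, "x": -0.0265, "y": -0.0204, "z": 0, "ax": 0, "ay": 0, "az": -6.7},
    {"fingers": -1, "x": -0.0315, "y": -0.021, "z": 0.0067, "ax": 0, "ay": 0, "az": -5.2},
    {"fingers": -1, "x": -0.0295, "y": -0.0237, "z": 0.0067, "ax": 0, "ay": 0, "az": -5.2},
    {"fingers": -1, "x": -0.0272, "y": -0.0263, "z": 0.0067, "ax": 0, "ay": 0, "az": -5.2}
  ]
}}

```text
clock: 5.75
tcp_pos: [0.5108, -0.2615, 0.1398]
orientation: [0.658, 3.071, -0.001]
contact_force: [1.2, 0.4, -1.6]
grip_width: 0.0529
gripper_force: 46.4
```

{"name": "arm_command", "arguments": {
  "rows": [
    {"fingers": -1, "x": -0.0247, "y": -0.0286, "z": 0.0067, "ax": 0, "ay": 0, "az": -5.3},
    {"fingers": -1, "x": -0.022, "y": -0.0308, "z": 0.0067, "ax": 0, "ay": 0, "az": -5.2},
    {"fingers": -1, "x": -0.0191, "y": -0.0327, "z": 0.0066, "ax": 0, "ay": 0, "az": -5.3},
    {"fingers": -1, "x": 0, "y": 0, "z": 0, "ax": 0, "ay": 0, "az": 0},
    {"fingers": -1, "x": 0, "y": 0, "z": 0, "ax": 0, "ay": 0, "az": 0},
    {"fingers": -1, "x": 0, "y": 0, "z": 0, "ax": 0, "ay": 0, "az": 0}
  ]
}}

```text
clock: 6.25
tcp_pos: [0.5426, -0.3676, 0.1193]
orientation: [-0.237, -3.132, -0.001]
contact_force: [0.5, 1.1, -1.9]
grip_width: 0.0527
gripper_force: 46.4
```

```bash
python3 - <<'E'
from h import *
np.set_printoptions(precision=4,suppress=True)
o=r.get_obs(); print(o['clock'],o['tcp_pos'],yaw(),o['orientation'],o['joints'],o['grip_width'])
a=grab('wrist','w4')['frame']; 
b=grab('top','top2')['frame'][195:330,400:500]
c=np.zeros((600,800,3),np.uint8); c[:300,:400]=cv2.resize(a,(400,300),interpolation=cv2.INTER_AREA); c[:540,400:800]=cv2.resize(b,None,fx=4,fy=4,interpolation=cv2.INTER_CUBIC)
cv2.imwrite('pics/crop3.png',c[:,:,::-1])
E
```

```text
6.25 [ 0.5426 -0.3676  0.1193] 171.33886314178304 [-0.2372 -3.1323 -0.0015] [ 0.9634  0.6778 -0.6677  1.6748  0.4913  0.964   1.5357] 0.052681662969309456
```

View pics/crop3.png

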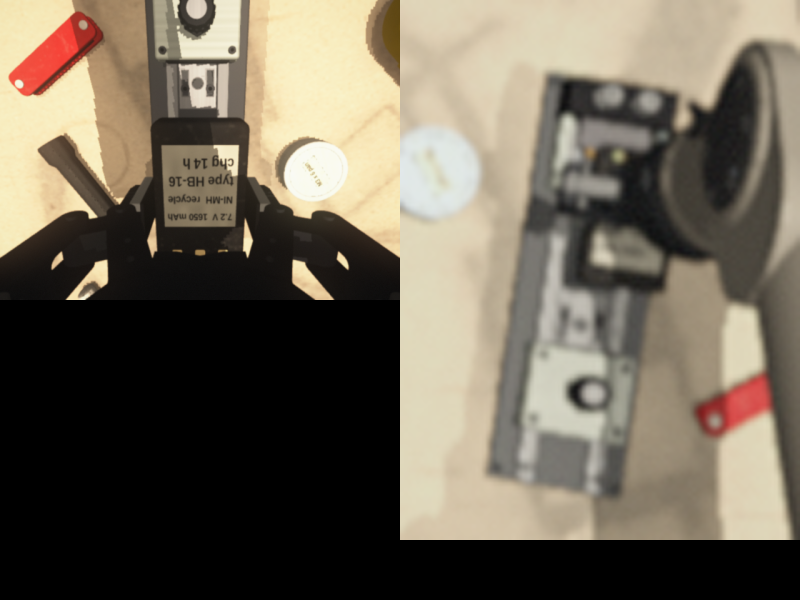

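The wrist view shows the pack held straight with its contact end forward. It lines up with the ways, and the carriage, lock plate and hole are visible behind it. I'll measure the pack and carriage from this depth image.

```bash
python3 - <<'E'
from h import *
np.set_printoptions(precision=4,suppress=True)
def cloud(f):
    K=f['K'];T=f['world_from_camera'];v,u=np.mgrid[0:480,0:640];d=f['depth']
    return np.stack([(u-K[0,2])/K[0,0]*d,(v-K[1,2])/K[1,1]*d,d],-1)@T[:3,:3].T+T[:3,3]
def rect(X,lo,hi,sl,nm):
    m=np.zeros(X.shape[:2],np.uint8); S=X[sl]; m[sl]=(S[...,2]>lo)&(S[...,2]<hi)
    n,l,s,c=cv2.connectedComponentsWithStats(m); k=1+s[1:,4].argmax(); P=X[l==k]
    print(nm,s[k],np.median(P[:,2]),cv2.minAreaRect((P[:,:2]*1000).astype(np.float32))); return P
X=cloud(load('w4'))
rect(X,.033,.045,np.s_[0:130,200:430],'carr w4')
P=rect(X,.10,.135,np.s_[180:420,230:400],'pack w4')
# pack side edges, per row
h=np.array([np.cos(np.radians(-8.6)),np.sin(np.radians(-8.6))]); n=np.array([-h[1],h[0]])
a=P[:,:2]@h;b=P[:,:2]@n; print('pack along',a.min(),a.max(),'lat',np.percentile(b,[.5,99.5]))
for nm in('w2',):
    Y=cloud(load(nm)); Q=rect(Y,.033,.045,np.s_[170:300,190:340],'carr '+nm)
    Q=rect(Y,.004,.012,np.s_[0:310,190:490],'base '+nm)
Y=cloud(load('top1')); rect(Y,.033,.045,np.s_[275:315,420:465],'carr top')
# base side edges in w4
m=(X[...,2]>.004)&(X[...,2]<.03); 
for v in range(110,230,20):
    w=np.where(m[v,230:420])[0]+230; print(v,w.min(),w.max(),(X[v,w.min(),:2]@n),(X[v,w.max(),:2]@n), X[v,w.min(),:2]@h)
o=r.get_obs()['tcp_pos'][:2]; print('tcp',o@h,o@n)
E
```

```text
carr w4 [  244     0   143   101 10990] 0.038068407041636 ((438.54840087890625, -354.0174560546875), (68.34996795654297, 44.95426940917969), 81.35700988769531)
pack w4 [  230   188   170   221 33484] 0.1155701647528629 ((537.254150390625, -368.5872802734375), (62.47316360473633, 83.44194793701172), 81.2339859008789)
pack along 0.5445558610017559 0.6280511235617071 lat [-0.3111 -0.2558]
carr w2 [ 223  189   95   91 3848] 0.03811030626988382 ((431.6056213378906, -353.32684326171875), (68.20254516601562, 58.468666076660156), 81.39930725097656)
base w2 [ 196   18  218  236 4730] 0.007184958481047055 ((511.2968444824219, -327.8180847167969), (18.04517364501953, 281.8872985839844), 81.43619537353516)
carr top [430 280  29  25 475] 0.03860102378315444 ((435.8820495605469, -351.4394836425781), (68.68778228759766, 58.06379699707031), 81.47551727294922)
110 238 394 -0.3299293488100313 -0.23886085255117614 0.5121554873619716
130 239 393 -0.329715798438464 -0.2387339605730008 0.5234365048540945
150 240 392 -0.32966407706514794 -0.2390910625379458 0.534921314079606
170 241 391 -0.33010516054557437 -0.23924108228093763 0.5468859859061829
190 242 390 -0.330065179751614 -0.23906916604231526 0.55903003781119Traceback (most recent call last):
  File "<stdin>", line 23, in <module>
    return umr_minimum(a, axis, None, out, keepdims, initial, where)
ValueError: zero-size array to reduction operation minimum which has no identity
```

{"name": "arm_command", "arguments": {
  "rows": [
    {"fingers": -1, "x": -0.0015, "y": -0.0013, "z": 0.02, "ax": 0, "ay": 0, "az": 0},
    {"fingers": -1, "x": 0, "y": 0, "z": 0.025, "ax": 0, "ay": 0, "az": 0},
    {"fingers": -1, "x": 0, "y": 0, "z": 0.015, "ax": 0, "ay": 0, "az": 0},
    {"fingers": -1, "x": 0, "y": 0, "z": 0, "ax": 0, "ay": 0, "az": 0},
    {"fingers": -1, "x": 0, "y": 0, "z": 0, "ax": 0, "ay": 0, "az": 0}
  ]
}}

```text
clock: 6.77
tcp_pos: [0.544, -0.3685, 0.0592]
orientation: [-0.233, -3.131, -0.001]
contact_force: [-0.1, -0.2, -1.2]
grip_width: 0.0528
gripper_force: 46.3
```

```bash
cat >> h.py <<'E'
def cloud(f):
    K=f['K'];T=f['world_from_camera'];v,u=np.mgrid[0:480,0:640];d=f['depth']
    return np.stack([(u-K[0,2])/K[0,0]*d,(v-K[1,2])/K[1,1]*d,d],-1)@T[:3,:3].T+T[:3,3]
H=np.array([np.cos(np.radians(-8.6)),np.sin(np.radians(-8.6))]); N=np.array([-H[1],H[0]])
E
python3 - <<'E'
from h import *
np.set_printoptions(precision=4,suppress=True)
o=r.get_obs(); t=o['tcp_pos']; print(t,yaw(),'tcp',t[:2]@H,t[:2]@N)
f=grab('wrist','w5'); X=cloud(f); a=X[...,:2]@H; b=X[...,:2]@N; z=X[...,2]
pm=(z>.046)&(z<.062)&(a>.53)&(a<.64)&(abs(b+.284)<.04)
print('pack z',np.median(z[pm]),'rear',np.percentile(a[pm],[0,1,5]))
for lo in(.55,.565):
    m=pm&(a>lo)&(a<lo+.012); print(lo,'lat',b[m].min(),b[m].max(),(b[m].min()+b[m].max())/2)
bm=(z>.003)&(z<.03)&(abs(b+.284)<.07)
for lo in(.50,.515,.53):
    m=bm&(a>lo)&(a<lo+.012)
    if m.any(): print('base',b[m].min(),b[m].max(),(b[m].min()+b[m].max())/2)
cm=(z>.034)&(z<.044)&(abs(b+.284)<.03)&(a<.53); print('carr front',a[cm].max() if cm.any() else None)
E
```

```text
[ 0.544  -0.3685  0.0592] 171.47136458106715 tcp 0.592998726188587 -0.28296223029843576
pack z 0.055423286703549596 rear [0.5461 0.5464 0.5489]
0.55 lat -0.3099678492781792 -0.2560756406758651 -0.28302174497702215
0.565 lat -0.3099682769567161 -0.25605457088266304 -0.2830114239196896
base -0.3304092010874314 -0.238509705454073 -0.28445945327075217
base -0.3305379167689521 -0.23816418643627552 -0.2843510516026138
base -0.33061797642051577 -0.23835782601362984 -0.2844879012170728
carr front 0.5091632221936411
```

{"name": "arm_command", "arguments": {
  "rows": [
    {"fingers": -1, "x": -0.0008, "y": -0.0014, "z": 0, "ax": 0, "ay": 0, "az": 0},
    {"fingers": -1, "x": 0, "y": 0, "z": 0.008, "ax": 0, "ay": 0, "az": 0},
    {"fingers": -1, "x": 0, "y": 0, "z": 0.005, "ax": 0, "ay": 0, "az": 0},
    {"fingers": -1, "x": 0, "y": 0, "z": 0.003, "ax": 0, "ay": 0, "az": 0},
    {"fingers": -1, "x": 0, "y": 0, "z": 0.002, "ax": 0, "ay": 0, "az": 0},
    {"fingers": -1, "x": 0, "y": 0, "z": 0.001, "ax": 0, "ay": 0, "az": 0},
    {"fingers": -1, "x": 0, "y": 0, "z": 0, "ax": 0, "ay": 0, "az": 0},
    {"fingers": -1, "x": 0, "y": 0, "z": 0, "ax": 0, "ay": 0, "az": 0}
  ]
}}

```text
clock: 7.48
tcp_pos: [0.545, -0.371, 0.0405]
orientation: [0.235, 3.133, 0.0]
contact_force: [1.5, 0.4, -1.7]
grip_width: 0.0526
gripper_force: 46.4
```

```bash
python3 - <<'E'
from h import *
np.set_printoptions(precision=4,suppress=True)
o=r.get_obs(); t=o['tcp_pos']; print(t,yaw(),'tcp',t[:2]@H,t[:2]@N,o['contact_force'],o['moment'])
f=grab('wrist','w6'); X=cloud(f); a=X[...,:2]@H; b=X[...,:2]@N; z=X[...,2]
m=(z>.031)&(z<.046)&(a>.53)&(a<.64)&(abs(b+.284)<.04); print('pack z',np.median(z[m]),a[m].min(),b[m&(a<.58)].min(),b[m&(a<.58)].max())
m=(z>.003)&(z<.025)&(abs(b+.284)<.07)&(a>.515)&(a<.53); print('base',b[m].min(),b[m].max(),(b[m].min()+b[m].max())/2)
E
```

```text
[ 0.545  -0.371   0.0405] 171.4046616007241 tcp 0.5943631451686912 -0.28535432643569053 [ 1.525   0.383  -1.7249] [ 0.0202 -0.0173 -0.0177]
pack z 0.036675007541562485 0.547458022633768 -0.31255093011024754 -0.25821267614119087
base -0.33053673420000534 -0.23815819026006263 -0.284347462230034
```

{"name": "arm_command", "arguments": {
  "rows": [
    {"fingers": -1, "x": 0, "y": 0.0009, "z": 0, "ax": 0, "ay": 0, "az": 0},
    {"fingers": -1, "x": 0, "y": 0, "z": 0.001, "ax": 0, "ay": 0, "az": 0},
    {"fingers": -1, "x": 0, "y": 0, "z": 0.0007, "ax": 0, "ay": 0, "az": 0},
    {"fingers": -1, "x": 0, "y": 0, "z": 0, "ax": 0, "ay": 0, "az": 0}
  ]
}}

```text
clock: 7.87
tcp_pos: [0.5452, -0.37, 0.039]
orientation: [0.235, 3.133, -0.0]
contact_force: [-0.5, -0.3, 0.7]
grip_width: 0.0531
gripper_force: 46.7
```

{"name": "arm_command", "arguments": {
  "rows": [
    {"fingers": -1, "x": 0, "y": 0, "z": 0.0004, "ax": 0, "ay": 0, "az": 0},
    {"fingers": -1, "x": 0, "y": 0, "z": 0, "ax": 0, "ay": 0, "az": 0},
    {"fingers": 0.6, "x": 0, "y": 0, "z": 0, "ax": 0, "ay": 0, "az": 0},
    {"fingers": 0.6, "x": 0, "y": 0, "z": 0, "ax": 0, "ay": 0, "az": 0},
    {"fingers": 0.6, "x": 0, "y": 0, "z": 0, "ax": 0, "ay": 0, "az": 0},
    {"fingers": 0.6, "x": 0, "y": 0, "z": 0, "ax": 0, "ay": 0, "az": 0},
    {"fingers": 0.6, "x": 0, "y": 0, "z": -0.01, "ax": 0, "ay": 0, "az": 0},
    {"fingers": 0.6, "x": 0, "y": 0, "z": -0.02, "ax": 0, "ay": 0, "az": 0},
    {"fingers": 0.6, "x": 0, "y": 0, "z": -0.03, "ax": 0, "ay": 0, "az": 0},
    {"fingers": 0.6, "x": 0, "y": 0, "z": -0.03, "ax": 0, "ay": 0, "az": 0}
  ]
}}

```text
clock: 8.7
tcp_pos: [0.5446, -0.3698, 0.1292]
orientation: [-0.235, -3.132, -0.002]
contact_force: [0.7, 0.0, -0.4]
grip_width: 0.0683
gripper_force: 0.0
```

```bash
python3 - <<'E'
from h import *
np.set_printoptions(precision=4,suppress=True)
t=r.get_obs()['tcp_pos']; print('tcp',t,t[:2]@H,t[:2]@N,yaw())
f=grab('wrist','w7'); X=cloud(f); a=X[...,:2]@H; b=X[...,:2]@N; z=X[...,2]
m=(z>.031)&(z<.046)&(a>.53)&(a<.66)&(abs(b+.284)<.04)
P=X[m]; print('pack z',np.median(z[m]),a[m].min(),a[m].max(),cv2.minAreaRect((P[:,:2]*1000).astype(np.float32)), 'lat',(b[m&(a<.58)].min()+b[m&(a<.58)].max())/2)
m=(z>.003)&(z<.025)&(abs(b+.284)<.07)&(a>.515)&(a<.54); print('base',(b[m].min()+b[m].max())/2)
m=(z>.066)&(z<.08)&(a<.52)&(abs(b+.284)<.03); P=X[m]; print('knob',m.sum(),np.median(P[:,2]),np.ptp(a[m]),np.ptp(b[m]),(a[m].min()+a[m].max())/2,(b[m].min()+b[m].max())/2)
E
```

```text
tcp [ 0.5446 -0.3698  0.1292] 0.593764672120199 -0.2841903497748647 171.4200803666404
pack z 0.03504843002543842 0.5479907798126017 0.6599966406710442 ((554.6557006835938, -371.5520935058594), (71.09432983398438, 112.00965118408203), 81.49481201171875) lat -0.28447693814930197
base -0.2845085207811276
knob 2301 0.07148621163740504 0.01892459330598706 0.02507990868020532 0.4823541063373963 -0.2844647729783196
```

{"name": "arm_command", "arguments": {
  "rows": [
    {"fingers": 0.4, "x": 0.038, "y": -0.0003, "z": 0, "ax": 0, "ay": 0, "az": 0},
    {"fingers": 0.4, "x": 0.038, "y": 0, "z": 0, "ax": 0, "ay": 0, "az": 0},
    {"fingers": 0.4, "x": 0.0383, "y": 0, "z": 0, "ax": 0, "ay": 0, "az": 0},
    {"fingers": 0.4, "x": 0, "y": 0, "z": 0.02, "ax": 0, "ay": 0, "az": 0},
    {"fingers": 0.4, "x": 0, "y": 0, "z": 0.025, "ax": 0, "ay": 0, "az": 0},
    {"fingers": 0.4, "x": 0, "y": 0, "z": 0.012, "ax": 0, "ay": 0, "az": 0},
    {"fingers": 0.4, "x": 0, "y": 0, "z": 0.0045, "ax": 0, "ay": 0, "az": 0},
    {"fingers": 0.4, "x": 0, "y": 0, "z": 0, "ax": 0, "ay": 0, "az": 0}
  ]
}}

```text
clock: 9.42
tcp_pos: [0.4321, -0.3528, 0.0662]
orientation: [-0.234, -3.132, -0.002]
contact_force: [-0.2, -1.0, 0.3]
grip_width: 0.0598
gripper_force: 0.0
```

```bash
python3 - <<'E'
from h import *
t=r.get_obs()['tcp_pos']; print('tcp',t,t[:2]@H,t[:2]@N,yaw())
E
```

```text
tcp [ 0.43210021 -0.35283723  0.06620683] 0.48000347581635594 -0.28425580848118426 171.4419459352056
```

{"name": "arm_command", "arguments": {
  "rows": [
    {"fingers": -1, "x": 0, "y": 0, "z": 0, "ax": 0, "ay": 0, "az": 0},
    {"fingers": -1, "x": 0, "y": 0, "z": 0, "ax": 0, "ay": 0, "az": 0},
    {"fingers": -1, "x": 0, "y": 0, "z": 0, "ax": 0, "ay": 0, "az": 0},
    {"fingers": -1, "x": 0, "y": 0, "z": 0, "ax": 0, "ay": 0, "az": 0},
    {"fingers": -1, "x": 0, "y": 0, "z": 0, "ax": 0, "ay": 0, "az": 0},
    {"fingers": -1, "x": 0, "y": 0, "z": 0, "ax": 0, "ay": 0, "az": 0},
    {"fingers": -1, "x": 0, "y": 0, "z": 0, "ax": 0, "ay": 0, "az": 0}
  ],
  "grip_force": 50
}}

```text
clock: 10.0
tcp_pos: [0.4332, -0.3532, 0.068]
orientation: [0.235, 3.131, -0.001]
contact_force: [-0.1, 2.2, 7.3]
grip_width: 0.0221
gripper_force: 48.9
```

{"name": "arm_command", "arguments": {
  "rows": [
    {"fingers": -1, "x": 0, "y": 0, "z": -0.003, "ax": 0, "ay": 0, "az": 0},
    {"fingers": -1, "x": 0, "y": 0, "z": -0.003, "ax": 0, "ay": 0, "az": 0},
    {"fingers": -1, "x": 0, "y": 0, "z": -0.002, "ax": 0, "ay": 0, "az": 0},
    {"fingers": -1, "x": 0, "y": 0, "z": 0, "ax": 0, "ay": 0, "az": 0},
    {"fingers": -1, "x": 0, "y": 0, "z": 0, "ax": 0, "ay": 0, "az": 0}
  ]
}}

```text
clock: 10.42
tcp_pos: [0.4329, -0.3532, 0.0749]
orientation: [0.235, 3.131, 0.001]
contact_force: [5.7, 1.5, -7.2]
grip_width: 0.0214
gripper_force: 49.3
```

```bash
python3 - <<'E'
from h import *
np.set_printoptions(precision=4,suppress=True)
o=r.get_obs();t=o['tcp_pos']; print('tcp',t,t[:2]@H,t[:2]@N,yaw(),o['contact_force'],o['moment'])
f=grab('wrist','w8'); X=cloud(f); a=X[...,:2]@H; b=X[...,:2]@N; z=X[...,2]
m=(abs(a-.4795)<.014)&(abs(b+.2845)<.008)&(z>.045)
print(m.sum(),np.histogram(z[m],np.arange(.045,.13,.003)))
m=(z>.03)&(z<.045)&(a<.53)&(abs(b+.2845)<.03);print('carr back',a[m].min(),np.median(z[m]))
cv2.imwrite('pics/w8s.png',f['frame'][120:480,120:520,::-1])
E
```

```text
tcp [ 0.4329 -0.3532  0.0749] 0.4808449544723593 -0.28445395797179895 171.42523263144025 [ 5.7273  1.5125 -7.2234] [ 0.0734 -1.2188 -0.0342]
9939 (array([  88,   71,   19,    0,    0,    3,   99,  150,  139,  188,  691,
       1979,    0,    0,    0,    0,    0,    0,    0,    0,    0,    0,
          0,    0,    0,    0,    0,  113]), array([0.045, 0.048, 0.051, 0.054, 0.057, 0.06 , 0.063, 0.066, 0.069,
       0.072, 0.075, 0.078, 0.081, 0.084, 0.087, 0.09 , 0.093, 0.096,
       0.099, 0.102, 0.105, 0.108, 0.111, 0.114, 0.117, 0.12 , 0.123,
       0.126, 0.129]))
carr back 0.45067429519817376 0.03816678331784147
```

View pics/w8s.png

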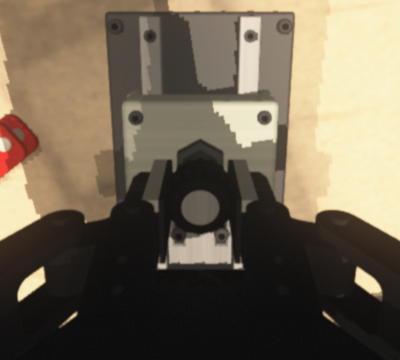

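The view shows the knob held between the pads at the middle, with its neck and nut exposed behind, so the plunger is raised. I'll slide forward gently.

{"name": "arm_command", "arguments": {
  "rows": [
    {"fingers": -1, "x": 0, "y": 0, "z": -0.001, "ax": 0, "ay": 0, "az": 0},
    {"fingers": -1, "x": -0.001, "y": 0, "z": 0, "ax": 0, "ay": 0, "az": 0},
    {"fingers": -1, "x": -0.001, "y": 0, "z": 0, "ax": 0, "ay": 0, "az": 0},
    {"fingers": -1, "x": -0.001, "y": 0, "z": 0, "ax": 0, "ay": 0, "az": 0},
    {"fingers": -1, "x": -0.001, "y": 0, "z": 0, "ax": 0, "ay": 0, "az": 0}
  ]
}}

```text
clock: 10.88
tcp_pos: [0.4338, -0.3533, 0.0748]
orientation: [-0.236, -3.128, -0.002]
contact_force: [-2.2, 3.0, -8.1]
grip_width: 0.0216
gripper_force: 49.3
```

```bash
python3 - <<'E'
from h import *
np.set_printoptions(precision=4,suppress=True)
o=r.get_obs();t=o['tcp_pos']; print('tcp',t,t[:2]@H,t[:2]@N,yaw(),o['contact_force'],o['moment'])
f=grab('wrist','w9'); X=cloud(f); a=X[...,:2]@H; b=X[...,:2]@N; z=X[...,2]
m=(abs(a-.4815)<.008)&(abs(b+.2845)<.006)&(z>.07)&(z<.09); print('knob top',np.percentile(z[m],[50,80,95]))
m=(z>.03)&(z<.045)&(a<.53)&(abs(b+.2845)<.03);print('carr back',a[m].min())
E
```

```text
tcp [ 0.4338 -0.3533  0.0748] 0.481800317640141 -0.28446389870247113 171.3798492536708 [-2.1576  3.0232 -8.0858] [0.5241 0.3112 0.0015]
knob top [0.0786 0.079  0.0795]
carr back 0.45126846059369935
```

{"name": "arm_command", "arguments": {
  "rows": [
    {"fingers": -1, "x": -0.001, "y": 0, "z": -0.0005, "ax": 0, "ay": 0, "az": 0},
    {"fingers": -1, "x": -0.001, "y": 0, "z": -0.0005, "ax": 0, "ay": 0, "az": 0},
    {"fingers": -1, "x": -0.001, "y": 0, "z": 0, "ax": 0, "ay": 0, "az": 0},
    {"fingers": -1, "x": 0, "y": 0, "z": 0, "ax": 0, "ay": 0, "az": 0}
  ]
}}

```text
clock: 11.27
tcp_pos: [0.439, -0.3541, 0.0767]
orientation: [-0.235, -3.133, -0.001]
contact_force: [-1.0, 3.6, -8.0]
grip_width: 0.0222
gripper_force: 49.3
```

{"name": "arm_command", "arguments": {
  "rows": [
    {"fingers": -1, "x": -0.003, "y": 0, "z": 0, "ax": 0, "ay": 0, "az": 0},
    {"fingers": -1, "x": -0.004, "y": 0, "z": 0, "ax": 0, "ay": 0, "az": 0},
    {"fingers": -1, "x": -0.004, "y": 0, "z": 0, "ax": 0, "ay": 0, "az": 0},
    {"fingers": -1, "x": -0.004, "y": 0, "z": 0, "ax": 0, "ay": 0, "az": 0},
    {"fingers": -1, "x": -0.004, "y": 0, "z": 0, "ax": 0, "ay": 0, "az": 0},
    {"fingers": -1, "x": -0.004, "y": 0, "z": 0, "ax": 0, "ay": 0, "az": 0},
    {"fingers": -1, "x": -0.003, "y": 0, "z": 0, "ax": 0, "ay": 0, "az": 0},
    {"fingers": -1, "x": -0.002, "y": 0, "z": 0, "ax": 0, "ay": 0, "az": 0},
    {"fingers": -1, "x": 0, "y": 0, "z": 0, "ax": 0, "ay": 0, "az": 0},
    {"fingers": -1, "x": 0, "y": 0, "z": 0, "ax": 0, "ay": 0, "az": 0}
  ]
}}

```text
clock: 12.1
tcp_pos: [0.4675, -0.3584, 0.077]
orientation: [0.235, 3.131, 0.0]
contact_force: [1.8, 5.2, -8.5]
grip_width: 0.0216
gripper_force: 49.3
```

```bash
python3 - <<'E'
from h import *
np.set_printoptions(precision=4,suppress=True)
o=r.get_obs();t=o['tcp_pos']; print('tcp',t,t[:2]@H,t[:2]@N,yaw(),o['contact_force'],o['moment'])
f=grab('wrist','w10'); X=cloud(f); a=X[...,:2]@H; b=X[...,:2]@N; z=X[...,2]
m=(abs(a-t[:2]@H)<.008)&(abs(b+.2845)<.006)&(z>.065)&(z<.09); print('knob top',np.percentile(z[m],[50,80,95]))
m=(z>.03)&(z<.045)&(a<.53)&(abs(b+.2845)<.03);print('carr back',a[m].min())
E
```

```text
tcp [ 0.4675 -0.3584  0.077 ] 0.5158664131007625 -0.28448125819839637 171.42342336748996 [ 1.7816  5.1844 -8.4523] [ 1.0378 -0.3188 -0.0223]
knob top [0.0808 0.0813 0.0817]
carr back 0.4855009741349373
```

{"name": "arm_command", "arguments": {
  "rows": [
    {"fingers": -1, "x": -0.001, "y": 0, "z": 0, "ax": 0, "ay": 0, "az": 0},
    {"fingers": -1, "x": -0.001, "y": 0, "z": 0, "ax": 0, "ay": 0, "az": 0},
    {"fingers": -1, "x": -0.0005, "y": 0, "z": 0, "ax": 0, "ay": 0, "az": 0},
    {"fingers": -1, "x": 0, "y": 0, "z": 0, "ax": 0, "ay": 0, "az": 0},
    {"fingers": -1, "x": 0, "y": 0, "z": 0, "ax": 0, "ay": 0, "az": 0}
  ]
}}

```text
clock: 12.57
tcp_pos: [0.4688, -0.3586, 0.0767]
orientation: [-0.235, -3.132, -0.001]
contact_force: [-0.8, 5.6, -9.5]
grip_width: 0.022
gripper_force: 49.3
```

{"name": "arm_command", "arguments": {
  "rows": [
    {"fingers": -1, "x": 0, "y": 0, "z": 0.0015, "ax": 0, "ay": 0, "az": 0},
    {"fingers": -1, "x": 0, "y": 0, "z": 0.0015, "ax": 0, "ay": 0, "az": 0},
    {"fingers": -1, "x": 0, "y": 0, "z": 0, "ax": 0, "ay": 0, "az": 0},
    {"fingers": 0.2, "x": 0, "y": 0, "z": 0, "ax": 0, "ay": 0, "az": 0},
    {"fingers": 0.2, "x": 0, "y": 0, "z": 0, "ax": 0, "ay": 0, "az": 0},
    {"fingers": 0.2, "x": 0, "y": 0, "z": 0, "ax": 0, "ay": 0, "az": 0},
    {"fingers": 0.2, "x": 0, "y": 0, "z": 0, "ax": 0, "ay": 0, "az": 0},
    {"fingers": 0.2, "x": 0, "y": 0, "z": -0.02, "ax": 0, "ay": 0, "az": 0},
    {"fingers": 0.2, "x": 0, "y": 0, "z": -0.025, "ax": 0, "ay": 0, "az": 0},
    {"fingers": 0.2, "x": 0, "y": 0, "z": 0, "ax": 0, "ay": 0, "az": 0}
  ]
}}

```text
clock: 13.4
tcp_pos: [0.4719, -0.3607, 0.1235]
orientation: [0.236, 3.126, -0.007]
contact_force: [0.9, -0.7, 0.1]
grip_width: 0.0509
gripper_force: 0.0
```

```bash
cat >> h.py <<'E'
def look(s):
    np.set_printoptions(precision=4,suppress=True)
    o=r.get_obs();t=o['tcp_pos']; print('tcp',o['clock'],t,t[:2]@H,t[:2]@N,yaw(),o['contact_force'])
    f=grab('wrist',s); X=cloud(f); a=X[...,:2]@H; b=X[...,:2]@N; z=X[...,2]
    m=(a<.55)&(a>.47)&(abs(b+.2845)<.014)&(z>.066)&(z<.09)
    if m.sum()>50: print('knob top',m.sum(),np.percentile(z[m],[50,80,95]),a[m].min(),a[m].max())
    m=(z>.03)&(z<.045)&(a<.53)&(abs(b+.2845)<.03)
    if m.any(): print('carr',a[m].min(),a[m].max())
    return f,X,a,b,z
E
python3 - <<'E'
from h import *
look('w11')
E
```

```text
tcp 13.4 [ 0.4719 -0.3607  0.1235] 0.5205749811650964 -0.28609465026990694 171.38355711803004 [ 0.9349 -0.6607  0.0867]
knob top 2181 [0.0769 0.0776 0.0782] 0.5022869680893847 0.52804817523125
carr 0.4871276937972802 0.5299872651090748
```

{"name": "arm_command", "arguments": {
  "rows": [
    {"fingers": -1, "x": 0.025, "y": 0.0016, "z": 0, "ax": 0, "ay": 0, "az": 0},
    {"fingers": -1, "x": 0.0232, "y": 0, "z": 0, "ax": 0, "ay": 0, "az": 0},
    {"fingers": -1, "x": 0, "y": 0, "z": 0.02, "ax": 0, "ay": 0, "az": 0},
    {"fingers": -1, "x": 0, "y": 0, "z": 0.025, "ax": 0, "ay": 0, "az": 0},
    {"fingers": -1, "x": 0, "y": 0, "z": 0.02, "ax": 0, "ay": 0, "az": 0},
    {"fingers": -1, "x": 0, "y": 0, "z": 0.01, "ax": 0, "ay": 0, "az": 0},
    {"fingers": -1, "x": 0, "y": 0, "z": 0.003, "ax": 0, "ay": 0, "az": 0},
    {"fingers": -1, "x": 0, "y": 0, "z": 0, "ax": 0, "ay": 0, "az": 0},
    {"fingers": -1, "x": 0, "y": 0, "z": 0, "ax": 0, "ay": 0, "az": 0}
  ]
}}

```text
clock: 14.2
tcp_pos: [0.4223, -0.3504, 0.0415]
orientation: [0.235, 3.132, -0.001]
contact_force: [0.5, -0.9, -0.0]
grip_width: -0.0
gripper_force: 0.0
```

```bash
python3 - <<'E'
from h import *
look('w12')
E
```

```text
tcp 14.2 [ 0.4223 -0.3504  0.0415] 0.46999277855667787 -0.2833222663099629 171.41131762712536 [ 0.5463 -0.8575 -0.0418]
knob top 529 [0.07   0.0712 0.0729] 0.4700784465663942 0.48091675954399116
carr 0.4574273078134102 0.5062987185045558
```

{"name": "arm_command", "arguments": {
  "rows": [
    {"fingers": -1, "x": -0.002, "y": -0.0012, "z": -0.001, "ax": 0, "ay": 0, "az": 0},
    {"fingers": -1, "x": -0.002, "y": 0, "z": 0, "ax": 0, "ay": 0, "az": 0},
    {"fingers": -1, "x": -0.001, "y": 0, "z": 0, "ax": 0, "ay": 0, "az": 0},
    {"fingers": -1, "x": -0.001, "y": 0, "z": 0, "ax": 0, "ay": 0, "az": 0},
    {"fingers": -1, "x": 0, "y": 0, "z": 0, "ax": 0, "ay": 0, "az": 0}
  ]
}}

```text
clock: 14.67
tcp_pos: [0.4278, -0.3524, 0.0421]
orientation: [0.235, 3.132, -0.0]
contact_force: [0.5, 0.4, 0.3]
grip_width: 0.0
gripper_force: 0.0
```

```bash
python3 - <<'E'
from h import *
look('w13')
X=cloud(grab('scene','s2')); a=X[...,:2]@H; b=X[...,:2]@N; z=X[...,2]
m=(a>.49)&(a<.545)&(abs(b+.2845)<.02)&(z>.045)&(z<.1); print(m.sum(),np.histogram(z[m],np.arange(.045,.1,.004)))
E
```

```text
tcp 14.6667 [ 0.4278 -0.3524  0.0421] 0.47568831275297074 -0.2844386215177894 171.40747168865403 [0.5081 0.4222 0.3205]
knob top 801 [0.0704 0.0716 0.0742] 0.47001806452198736 0.48632595585633803
carr 0.46312954647696547 0.5077381156250015
31 (array([7, 9, 3, 2, 5, 2, 3, 0, 0, 0, 0, 0, 0]), array([0.045, 0.049, 0.053, 0.057, 0.061, 0.065, 0.069, 0.073, 0.077,
       0.081, 0.085, 0.089, 0.093, 0.097]))
```

{"name": "arm_command", "arguments": {
  "rows": [
    {"fingers": -1, "x": -0.001, "y": 0, "z": 0, "ax": 0, "ay": 0, "az": 0},
    {"fingers": -1, "x": -0.001, "y": 0, "z": 0, "ax": 0, "ay": 0, "az": 0},
    {"fingers": -1, "x": -0.001, "y": 0, "z": 0, "ax": 0, "ay": 0, "az": 0},
    {"fingers": -1, "x": 0, "y": 0, "z": 0, "ax": 0, "ay": 0, "az": 0}
  ]
}}

```text
clock: 15.1
tcp_pos: [0.4295, -0.3526, 0.0416]
orientation: [-0.236, -3.131, -0.0]
contact_force: [-3.9, 2.0, 2.5]
grip_width: 0.0004
gripper_force: 1.7
```

{"name": "arm_command", "arguments": {
  "rows": [
    {"fingers": -1, "x": -0.001, "y": 0, "z": 0, "ax": 0, "ay": 0, "az": 0},
    {"fingers": -1, "x": -0.001, "y": 0, "z": 0, "ax": 0, "ay": 0, "az": 0},
    {"fingers": -1, "x": -0.001, "y": 0, "z": 0, "ax": 0, "ay": 0, "az": 0},
    {"fingers": -1, "x": 0, "y": 0, "z": 0, "ax": 0, "ay": 0, "az": 0}
  ]
}}

```text
clock: 15.43
tcp_pos: [0.4317, -0.353, 0.0415]
orientation: [-0.236, -3.129, -0.0]
contact_force: [-5.0, 1.2, 4.9]
grip_width: -0.0001
gripper_force: 3.0
```

{"name": "arm_command", "arguments": {
  "rows": [
    {"fingers": -1, "x": -0.001, "y": 0, "z": 0, "ax": 0, "ay": 0, "az": 0},
    {"fingers": -1, "x": -0.001, "y": 0, "z": 0, "ax": 0, "ay": 0, "az": 0},
    {"fingers": -1, "x": -0.001, "y": 0, "z": 0, "ax": 0, "ay": 0, "az": 0},
    {"fingers": -1, "x": 0, "y": 0, "z": 0, "ax": 0, "ay": 0, "az": 0}
  ]
}}

```text
clock: 15.77
tcp_pos: [0.434, -0.3533, 0.0414]
orientation: [-0.236, -3.128, -0.001]
contact_force: [-7.2, 2.5, 5.6]
grip_width: -0.0001
gripper_force: 3.7
```

{"name": "arm_command", "arguments": {
  "rows": [
    {"fingers": -1, "x": -0.0007, "y": 0, "z": 0, "ax": 0, "ay": 0, "az": 0},
    {"fingers": -1, "x": -0.0007, "y": 0, "z": 0, "ax": 0, "ay": 0, "az": 0},
    {"fingers": -1, "x": -0.0006, "y": 0, "z": 0, "ax": 0, "ay": 0, "az": 0},
    {"fingers": -1, "x": 0, "y": 0, "z": 0, "ax": 0, "ay": 0, "az": 0}
  ]
}}

```text
clock: 16.1
tcp_pos: [0.4355, -0.3536, 0.0413]
orientation: [-0.236, -3.127, -0.001]
contact_force: [-8.4, 1.3, 6.3]
grip_width: 0.0002
gripper_force: 4.3
```

{"name": "arm_command", "arguments": {
  "rows": [
    {"fingers": -1, "x": -0.0006, "y": 0, "z": 0, "ax": 0, "ay": 0, "az": 0},
    {"fingers": -1, "x": -0.0006, "y": 0, "z": 0, "ax": 0, "ay": 0, "az": 0},
    {"fingers": -1, "x": 0, "y": 0, "z": 0, "ax": 0, "ay": 0, "az": 0}
  ]
}}

```text
clock: 16.35
tcp_pos: [0.4368, -0.3538, 0.0413]
orientation: [-0.236, -3.127, -0.001]
contact_force: [-7.1, 2.0, 5.3]
grip_width: 0.0002
gripper_force: 4.1
```

{"name": "arm_command", "arguments": {
  "rows": [
    {"fingers": -1, "x": -0.0006, "y": 0, "z": 0, "ax": 0, "ay": 0, "az": 0},
    {"fingers": -1, "x": -0.0006, "y": 0, "z": 0, "ax": 0, "ay": 0, "az": 0},
    {"fingers": -1, "x": 0, "y": 0, "z": 0, "ax": 0, "ay": 0, "az": 0}
  ]
}}

```text
clock: 16.6
tcp_pos: [0.4379, -0.3539, 0.0413]
orientation: [-0.236, -3.127, -0.001]
contact_force: [-8.1, 1.4, 5.2]
grip_width: -0.0001
gripper_force: 3.4
```

{"name": "arm_command", "arguments": {
  "rows": [
    {"fingers": -1, "x": -0.0006, "y": 0, "z": 0, "ax": 0, "ay": 0, "az": 0},
    {"fingers": -1, "x": -0.0006, "y": 0, "z": 0, "ax": 0, "ay": 0, "az": 0},
    {"fingers": -1, "x": 0, "y": 0, "z": 0, "ax": 0, "ay": 0, "az": 0}
  ]
}}

```text
clock: 16.85
tcp_pos: [0.4402, -0.3543, 0.0413]
orientation: [-0.236, -3.129, -0.001]
contact_force: [-5.1, 0.9, 1.8]
grip_width: 0.0001
gripper_force: 2.6
```

{"name": "arm_command", "arguments": {
  "rows": [
    {"fingers": -1, "x": -0.0006, "y": 0, "z": 0, "ax": 0, "ay": 0, "az": 0},
    {"fingers": -1, "x": 0, "y": 0, "z": 0, "ax": 0, "ay": 0, "az": 0}
  ]
}}

```text
clock: 17.02
tcp_pos: [0.4404, -0.3543, 0.0413]
orientation: [-0.236, -3.129, -0.001]
contact_force: [-7.3, 0.7, 3.7]
grip_width: 0.0
gripper_force: 3.2
```

```bash
python3 - <<'E'
from h import *
f,X,a,b,z=look('w14')
for n in('top','scene'):
    X=cloud(grab(n,n+'9')); a=X[...,:2]@H; b=X[...,:2]@N; z=X[...,2]
    m=(a>.505)&(a<.545)&(abs(b+.2845)<.014)&(z>.045)&(z<.1); print(n,m.sum(),np.sort(z[m])[-12:])
E
```

```text
tcp 17.0167 [ 0.4404 -0.3543  0.0413] 0.4884340731459942 -0.284476252310506 171.36705011246903 [-7.2564  0.6831  3.73  ]
knob top 4508 [0.0736 0.0858 0.0892] 0.47006817561120934 0.5000550572114523
carr 0.4758301132597203 0.5195984826714619
top 55 [0.0735 0.0736 0.0736 0.0737 0.0737 0.0738 0.074  0.074  0.074  0.0742
 0.0743 0.0775]
scene 24 [0.0517 0.0525 0.0526 0.0541 0.0546 0.0574 0.0582 0.0595 0.061  0.0615
 0.0617 0.0645]
```

{"name": "arm_command", "arguments": {
  "rows": [
    {"fingers": -1, "x": 0.002, "y": 0, "z": 0, "ax": 0, "ay": 0, "az": 0},
    {"fingers": -1, "x": 0.01, "y": 0, "z": 0, "ax": 0, "ay": 0, "az": 0},
    {"fingers": -1, "x": 0, "y": 0, "z": -0.02, "ax": 0, "ay": 0, "az": 0},
    {"fingers": -1, "x": 0, "y": 0, "z": -0.035, "ax": 0, "ay": 0, "az": 0},
    {"fingers": -1, "x": 0, "y": 0, "z": -0.04, "ax": 0, "ay": 0, "az": 0},
    {"fingers": -1, "x": -0.03, "y": 0, "z": -0.02, "ax": 0, "ay": 0, "az": 0},
    {"fingers": -1, "x": -0.04, "y": 0, "z": 0, "ax": 0, "ay": 0, "az": 0},
    {"fingers": -1, "x": -0.04, "y": 0, "z": 0, "ax": 0, "ay": 0, "az": 0},
    {"fingers": -1, "x": -0.02, "y": 0, "z": 0, "ax": 0, "ay": 0, "az": 0},
    {"fingers": -1, "x": 0, "y": 0, "z": 0, "ax": 0, "ay": 0, "az": 0}
  ]
}}

```text
clock: 18.0
tcp_pos: [0.5639, -0.3711, 0.1573]
orientation: [0.231, 3.128, 0.002]
contact_force: [0.2, 1.1, 0.6]
grip_width: 0.0003
gripper_force: 0.0
```

```bash
python3 - <<'E'
from h import *
f,X,a,b,z=look('w15')
m=(z>.031)&(z<.038)&(a>.535)&(a<.66)&(abs(b+.284)<.04); print('z35',a[m].min(),(b[m&(a<.60)].min()+b[m&(a<.60)].max())/2)
cv2.imwrite('pics/w15v.png',f['frame'][:,:,::-1])
E
```

```text
tcp 18.0 [ 0.5639 -0.3711  0.1573] 0.6130753339178434 -0.28261649377487613 171.55340834911348 [0.2243 1.1463 0.5593]
knob top 1844 [0.0715 0.0723 0.0729] 0.5139666874358905 0.5388114247746121
carr 0.4988132024798366 0.5299289223648489
z35 0.5352750495386881 -0.2844203846061665
```

View pics/w15v.png

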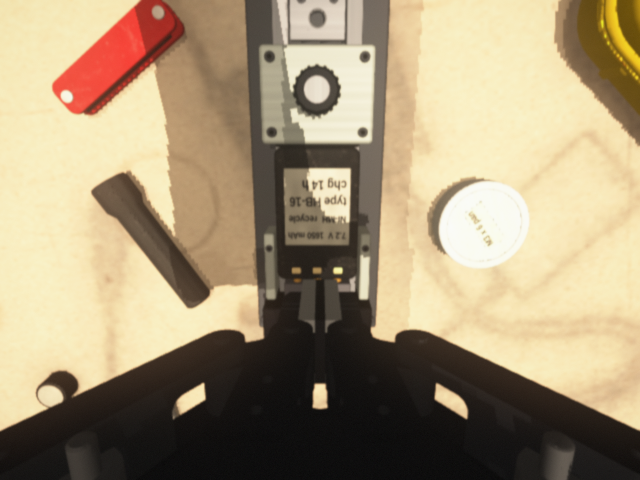

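The picture shows the pack at (317,215) held between the carriage nose and the contacts. The knob at (317,90) is back at its home height of 71.5 mm as measured, 47 mm forward. The tools and tin have not been touched.

```bash
python3 -c "
from bench import r
print(r.hand_in())"
```

```text
the job is handed in; nothing more can be done
None
```

The pack lies on the ways, contact end on the sprung contacts, and the carriage is locked about 47 mm forward with the plunger knob measured back at its home height; I handed the job in at about 18 s with the arm clear.

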